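Fill the last two places in a spring-lidded sleeve pot

TASK

Press the release of the round aluminium pot so that its lid springs fully open, then pack the two black sleeves from the bench in with the five already inside. The five stand spread out, so they must be eased aside; in the end all seven stand upright on the pot's floor in a tight cluster, one in the middle and six round it, with the lid left open. Leave the nozzle holder and the pliers where they are.

Things in the scene. Friction and masses are not known exactly. Their poses are not given: they have to be found in the camera images.
- pot: Round aluminium pot bolted to the bench: inner diameter 67 mm, outer 74 mm, on a flange 100 mm across, 3 mm thick; rim 70 mm and inner floor 6 mm above the bench. Origin on its axis at the underside, z up; its +x points to the lid hinge, -x to the release rocker. Sleeves standing inside have their tops 82 mm above the bench, 12 mm above the rim.
- pot_rim (a point): Centre of the pot's mouth, 70 mm above the bench. Of seven places inside, five are taken at the start: the middle and two pairs on opposite sides of it; between the pairs, at either end, is a free place. As found, a sleeve set upright over a free place would overlap the neighbour on either side by about 2 mm.
- lid (a joint): Lid of the pot, a cap 79 mm across and 25 mm deep, its top 93 mm above the bench when shut; hinge axis along the pot's y, 45 mm to the pot's +x, 68 mm up. 0 rad shut and caught by a hook, 2.8 rad at its stop; when the hook lets go a spring throws it open. Open, it lies back beyond the hinge, up to 135 mm from the pot's axis and under 110 mm high.
- release (a joint): Release rocker of the pot: 0 rad at rest, 0.30 rad fully pressed; the hook lets go at about 0.2 rad. A spring returns it.
- release_pad (a point): Middle of the place to press on the top of the rocker's black pad (22 mm wide, 46 mm long), 86 mm from the pot's axis on its -x side, 64 mm above the bench; pressed straight down it gives way about 11 mm, taking up to about 5 N.
- sleeve_a: black round sleeve, 21 mm in diameter, 76 mm tall, 0.13 kg, solid, with flat square ends; origin at the centre of its lower end, z along its axis to the upper end. Stands in the middle of the pot at the start.
- sleeve_b: black round sleeve, 21 mm in diameter, 76 mm tall, 0.13 kg, solid, with flat square ends; origin at the centre of its lower end, z along its axis to the upper end. Stands loose in the pot beside the middle one at the start; slides or leans when pushed.
- sleeve_c: black round sleeve, 21 mm in diameter, 76 mm tall, 0.13 kg, solid, with flat square ends; origin at the centre of its lower end, z along its axis to the upper end. Stands loose in the pot beside the middle one at the start; slides or leans when pushed.
- sleeve_d: black round sleeve, 21 mm in diameter, 76 mm tall, 0.13 kg, solid, with flat square ends; origin at the centre of its lower end, z along its axis to the upper end. Stands loose in the pot beside the middle one at the start; slides or leans when pushed.
- sleeve_e: black round sleeve, 21 mm in diameter, 76 mm tall, 0.13 kg, solid, with flat square ends; origin at the centre of its lower end, z along its axis to the upper end. Stands loose in the pot beside the middle one at the start; slides or leans when pushed.
- sleeve_f: black round sleeve, 21 mm in diameter, 76 mm tall, 0.13 kg, solid, with flat square ends; origin at the centre of its lower end, z along its axis to the upper end. Stands on the bench to the right of the pot at the start; to be packed. Lowered leaning outwards by 15 to 23 degrees, the edge nearest the middle first, 5 to 10 mm below the tops, then righted, it eases the others aside with 5 to 20 N.
- sleeve_g: black round sleeve, 21 mm in diameter, 76 mm tall, 0.13 kg, solid, with flat square ends; origin at the centre of its lower end, z along its axis to the upper end. Stands on the bench to the right of the pot at the start; to be packed. Lowered leaning outwards by 15 to 23 degrees, the edge nearest the middle first, 5 to 10 mm below the tops, then righted, it eases the others aside with 5 to 20 N.
- nozzle_holder: Gold and grey nozzle holder lying on the bench, 122 mm long (its y), 21 mm thick; origin under its middle. Not to be moved.
- loose_pliers: Red-handled pliers lying on the bench, 152 mm long (its y), 12 mm thick; origin under its middle. Not to be moved.
There are look-alikes about, which are no part of the job. Leave any purple look-alike of the sleeve_g alone. What is shaped like the sleeve_f but red is not meant.

How it is judged (in metres and radians):
On the way, in this order (a step that is already met when the one before it is completed fails the run):
1. the release rocker is pressed (value of joint release above 0.15 rad).
2. the lid has sprung open (value of joint lid above 2.3 rad), for 0.1 s.
At the end, for the whole second after the job is handed in: All seven sleeves stand in the pot at rest: axes within 26 mm of the pot's axis, lower ends within 3.5 mm of its inner floor, upright within 0.1 rad; the lid is open beyond 2.3 rad (value of joint lid above 2.3 rad and horizontal distance between each of sleeve_a, sleeve_b, sleeve_c, sleeve_d, sleeve_e, sleeve_f, sleeve_g and pot below 0.026 m and z of sleeve_a in the frame of pot between 0.003 and 0.0095 m and z of sleeve_b in the frame of pot between 0.003 and 0.0095 m and z of sleeve_c in the frame of pot between 0.003 and 0.0095 m and z of sleeve_d in the frame of pot between 0.003 and 0.0095 m and z of sleeve_e in the frame of pot between 0.003 and 0.0095 m and z of sleeve_f in the frame of pot between 0.003 and 0.0095 m and z of sleeve_g in the frame of pot between 0.003 and 0.0095 m and angle between each of sleeve_a, sleeve_b, sleeve_c, sleeve_d, sleeve_e, sleeve_f, sleeve_g's own z axis and vertical below 0.1 rad and linear speed of each of sleeve_a, sleeve_b, sleeve_c, sleeve_d, sleeve_e, sleeve_f, sleeve_g below 0.02 m/s); the robot touches nothing.
It fails at once if the nozzle holder or the pliers is moved more than 30 mm (distance of any of nozzle_holder, loose_pliers from where it was at the start of the episode above 0.03 m).
It also fails if it takes over 72 s, if anything falls off the work surface, if the arm or the gripper's body presses on something with over 40 N, if the wrist force passes 120 N, or if a joint passes its speed limit or range.

ROBOT

A 6-joint arm with a two-finger parallel gripper is mounted at the origin on a cart in front of the work surface, level with it; the furniture and walls round the work are solid. World frame = base frame: x ahead of the robot, y to its left, z up, the work surface at z = 0. Lengths are in m, angles in degrees, forces in N, time in s.
With the tool pointing down it reaches from about 0.35 to 0.875 m from the base axis. Payload 4.2 kg.
Tool frame: the origin (TCP) lies on the centre line of the jaws, within the pads' length; the fingertips stand 19 mm ahead of it and the grasp point (between the pads) is the TCP; x points along the fingers, y is the direction in which the jaws open and shut, and the axes are right-handed (so a half turn about x gives the same grasp; the last joint's range is limited). The gripper opens to 87 mm and grips with 3 to 60 N. Pads are 19 mm wide; open, the fingers measure 117 mm over their backs; the gripper's body (75 mm by 190 mm) begins 51 mm behind the grasp point.
Start: joints at [-55.027, 22.042, 0.453, 0, -68.411, -14.817], TCP at [0.215, -0.587, 0.242] pointing down, gripper open.
Joint ranges: [-179.83, 179.83], [-69.29, 118.12], [-61.27, 80.66], [-181.25, 117.63], [-171.15, -9.14], [-177.46, 177.46]. Speed limits (degrees/s): [159.86, 159.86, 180, 180, 180, 180].

INTERFACE

Orientations are given as a 3x3 rotation matrix whose columns are the frame's x, y, z axes.
In Python, from station import r, viewer, job, spotter gives the robot as it stands.
- The arm moves only by the tool play_rows, never from a script. Its argument "commands" is a list of rows, each an object of numbers: "fingers": the gripper command: -1 is fully open, 1 is shut, values between are in proportion; "tx", "ty", "tz": the shift along the tool's x, y, z normalised to -1 to 1, where 1 is 750 mm; "ax", "ay", "az": the turn, a rotation vector about the tool's x, y, z normalised to -1 to 1, where 1 is pi rad. In form: [{"fingers": .., "tx": .., "ty": .., "tz": .., "ax": .., "ay": .., "az": ..}, ...]. A call has 1 to 5 rows; each row is the pose to reach, as a shift and turn from the pose commanded when the call began, along the tool's axes at that moment, turning the shorter way round; what a row does not reach only later rows make up. A row lasts 1/12 s, in which the tool goes at most 41.7 mm and 7.16 degrees, less where a joint would pass 70% of its speed; a pose out of reach is approached as far as the arm can. A call with a number of a shift or a turn outside -1 to 1 is refused whole. A call with a gripper value outside its range is refused whole. The fingers move at their own pace and stop on an object; the grip force is fixed at half the most. Time passes only in rows, so rows that repeat a pose let the fingers close. It gives the time, the measured TCP pose, the force and the opening at its end, in the units of the state.
- r.sense(): the state, without advancing time (a new reading comes with each control period).
- viewer.capture(name): name is "scene" or "top"; returns a dict with "image" (420x560x3 uint8, red, green, blue), "fx", "fy", "cx", "cy" (pixels), "R" (3x3) and "t" (3): a world point X has camera coordinates R X + t. Camera axes: x right, y down, z forward; pixel columns grow to the right and rows downward; lengths in m; the calibration is good to about 2 mm. A picture is of the moment at which its call begins. There is no depth.
- job.finish_job(): hands the job in, once; it reports no verdict.
Trained networks look in a picture, given as the dict that the camera call returned (one of the last four; its "shot" number tells which), for a name from the list of things; names that differ only in an ending like _2 or _b are one class to them, and where a whole thing is asked for, a point or a joint stands for the part that bears it (a point fixed in the world has none). Each returns a list of dicts, best first, with "score" (0 to 1); they miss things now and then, are a little off and sometimes report something else, mostly with a low value. They report only what shows in the picture. A call takes as long as a camera call. They do not tell look-alikes from the thing itself.
- spotter.find_in(name, picture): "uv" ([column, row] in pixels, amid what is visible of it).
- spotter.silhouettes(name, picture): "region" (420x560 bool, what is visible of it) and "uv" ([column, row] in pixels, amid what is visible of it).
The state is a dict: "time_s": time; "joints": joint angles; "joint_velocities": joint speeds; "effort": joint torques, N m; "tcp_pos": TCP position; "ee_rot": TCP orientation; "wrist_force": force on the tool from outside, world axes, zero at the start; "moment": the same for the moment, N m; "gripper_width": opening from 0.0 (shut) to 1.0 (fully open).
Only numpy, scipy, OpenCV 4.12 (cv2) and the standard library are available. Lean on these libraries where they do the work, as an engineer would, in place of code of your own. Each camera call takes 0.05 s, during which the arm holds its last target. There are 200 camera calls.

## Working session

There is one attempt and no reset: what is moved stays moved. The work goes in short steps, Python scripts to look and compute and a tool call to move; the robot and the scene stay as the last step left them, time stands still between calls to the robot, and variables do not carry over. Pictures are saved under pics/ and viewed, about 8 in all and at most 12, crops included, and the job is handed in when it is done.

Besides the shell and the picture viewer there is one more tool, called after "Call:" by a JSON object that holds its "op" and its "data". play_rows: Moves the arm, as the interface text tells. Its arguments: {"type":"object","properties":{"commands":{"type":"array"}},"required":["commands"]}

```bash
mkdir -p pics; ls
cat > h.py <<'E'
import numpy as np, cv2, json
from station import r, viewer, job, spotter
def cap(n): return viewer.capture(n)
def save(p,name,box=None,scale=1):
    im=p["image"][:,:,::-1]
    if box: im=im[box[1]:box[3],box[0]:box[2]]
    cv2.imwrite("pics/"+name,cv2.resize(im,None,fx=scale,fy=scale,interpolation=cv2.INTER_CUBIC))
def onz(p,uv,z):
    R=np.array(p["R"]);t=np.array(p["t"]);c=-R.T@t
    d=R.T@np.array([(uv[0]-p["cx"])/p["fx"],(uv[1]-p["cy"])/p["fy"],1.])
    return c+d*(z-c[2])/d[2]
def proj(p,X):
    q=np.array(p["R"])@np.array(X,float)+np.array(p["t"])
    return np.array([p["fx"]*q[0]/q[2]+p["cx"],p["fy"]*q[1]/q[2]+p["cy"]])
E
python3 - <<'E'
from h import *
np.set_printoptions(precision=4,suppress=True)
s=r.sense();print(s)
for n in("scene","top"):
    p=cap(n);save(p,n+"0.png",scale=1.4)
    print(n,"cam",-np.array(p["R"]).T@np.array(p["t"]),p["fx"],np.array(p["R"]))
    for k in("pot","pot_rim","lid","release_pad","release","sleeve_f","nozzle_holder","loose_pliers"):
        print(k,[(np.round(d["uv"],1),round(d["score"],2),onz(p,d["uv"],.076 if k=="sleeve_f" else .07)[:2].round(3)) for d in spotter.find_in(k,p)])
E
```

```text
pics
{'time_s': 0.0, 'joints': array([-55.0267,  22.0913,   0.3795,  -0.0276, -68.4122, -14.8167]), 'joint_velocities': array([ 0.0551, -0.0578, -0.0698, -0.0303, -0.0476,  0.036 ]), 'effort': array([  0.0006, -39.0666,  18.7401,   4.2196,   0.011 ,  -0.0002]), 'tcp_pos': array([ 0.2152, -0.5862,  0.2405]), 'ee_rot': array([[-0.0009, -0.3444,  0.9388],
       [ 0.002 ,  0.9388,  0.3444],
       [-1.    ,  0.0022, -0.0001]]), 'wrist_force': array([-0.1556,  0.4192, -0.2227]), 'moment': array([-0.0072, -0.0236, -0.0112]), 'gripper_width': 1.000985885697815}
scene cam [-0.1012 -1.0048  0.5202] 515.5574192928599 [[ 0.6795 -0.7337  0.0024]
 [-0.3348 -0.313  -0.8888]
 [ 0.6528  0.6032 -0.4583]]
pot [(array([225.6, 216.3]), 0.87, array([ 0.433, -0.357]))]
pot_rim [(array([225.7, 215.5]), 0.75, array([ 0.435, -0.355]))]
lid [(array([220.8, 197.9]), 0.65, array([ 0.477, -0.292]))]
release_pad [(array([207. , 209.2]), 0.59, array([ 0.428, -0.31 ]))]
release [(array([210.5, 211.7]), 0.7, array([ 0.426, -0.323]))]
sleeve_f [(array([361.7, 245.6]), 0.81, array([ 0.511, -0.605])), (array([274.3, 2
[... 423 characters left out ...]
0.32 ]))]
pot_rim [(array([220.2, 227.6]), 0.66, array([ 0.489, -0.324]))]
lid [(array([218.6, 222.3]), 0.95, array([ 0.498, -0.321]))]
release_pad [(array([205.7, 258.9]), 0.73, array([ 0.433, -0.298]))]
release [(array([203.9, 261. ]), 0.87, array([ 0.43 , -0.294])), (array([217.2, 228.4]), 0.45, array([ 0.487, -0.319]))]
sleeve_f [(array([312.1, 178.2]), 0.73, array([ 0.574, -0.493])), (array([267.2, 192.2]), 0.71, array([ 0.551, -0.41 ])), (array([348.2, 186.6]), 0.61, array([ 0.557, -0.558])), (array([281.7, 231.9]), 0.58, array([ 0.478, -0.435]))]
nozzle_holder [(array([272.3, 143.1]), 0.72, array([ 0.644, -0.422]))]
loose_pliers [(array([306.2, 264.2]), 0.93, array([ 0.419, -0.477]))]
```

View pics/scene0.png

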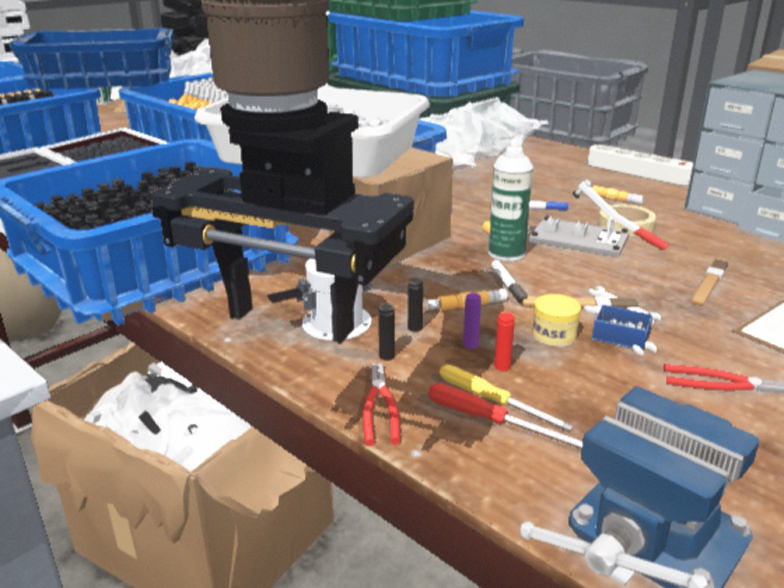

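View pics/top0.png

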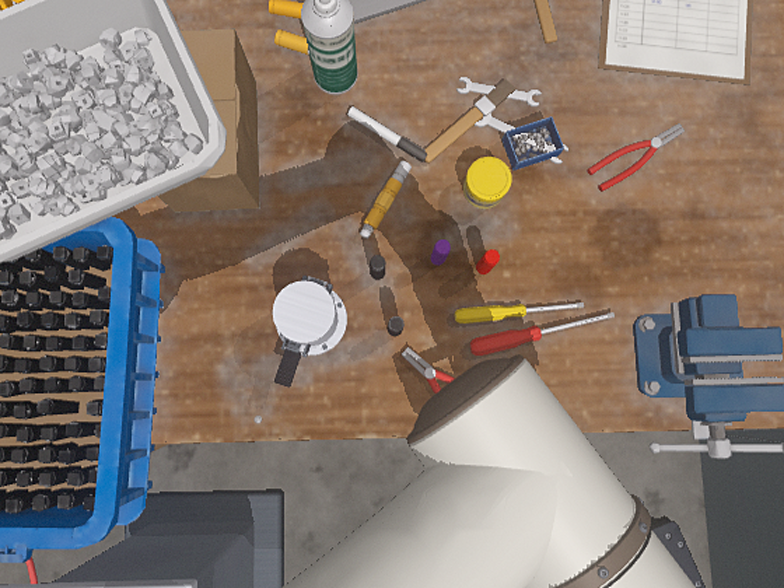

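The pictures show the pot, lid shut, at about (218,224) in top-camera pixels, with its pad at (205,261). The black sleeves are at (269,190) and (282,232); the purple one at (314,180) and the red one at (348,187) are look-alikes. Next I'll measure the pot's pose more precisely.

```bash
cat >> h.py <<'E'
from scipy.optimize import least_squares
def fitc(P):
    f=least_squares(lambda q:np.hypot(P[:,0]-q[0],P[:,1]-q[1])-q[2],[*P.mean(0),.035],loss="soft_l1",f_scale=.001);return f.x
def cont(reg): 
    c=max(cv2.findContours(reg.astype(np.uint8),0,cv2.CHAIN_APPROX_NONE)[0],key=cv2.contourArea);return c[:,0,:]
E
python3 - <<'E'
from h import *
np.set_printoptions(precision=4,suppress=True)
p=cap("top")
for k,z in(("lid",.093),("release_pad",.064),("release",.064)):
    for d in spotter.silhouettes(k,p)[:2]:
        P=np.array([onz(p,u,z)[:2] for u in cont(d["region"])])
        print(k,d["score"],d["region"].sum(),"circle",fitc(P),"mean",P.mean(0))
        print("  rect",cv2.minAreaRect((P*1000).astype(np.float32)))
g=p["image"]; hsv=cv2.cvtColor(g,cv2.COLOR_RGB2HSV)
# white lid top pixels / dark pad pixels near pot
sub=(hsv[:,:,2]<75).astype(np.uint8); m=np.zeros_like(sub); m[235:285,185:222]=sub[235:285,185:222]
n,l,s,c=cv2.connectedComponentsWithStats(m)
for i in range(1,n):
    if s[i,4]>40:
        q=np.argwhere(l==i)[:,::-1].astype(np.float32); P=np.array([onz(p,u,.064)[:2] for u in q]);print("dark",s[i],cv2.minAreaRect((P*1000).astype(np.float32)))
# black sleeves in scene & top
for k in ("top","scene"):
    p=cap(k)
    for d in spotter.silhouettes("sleeve_f",p):
        c=d["region"]; im=p["image"][c].mean(0); q=np.argwhere(c)
        print(k,d["uv"],round(d["score"],2),im.round(),"bbox",q.min(0),q.max(0))
        if k=="top":
            P=np.array([onz(p,u,.076)[:2] for u in cont(c)]); print("  rect",cv2.minAreaRect((P*1000).astype(np.float32)))
save(cap("top"),"topz.png",(170,150,320,300),4)
E
```

```text
lid 0.97 1715 circle [ 0.4958 -0.3208  0.04  ] mean [ 0.4967 -0.3215]
  rect ((495.5457458496094, -320.1086120605469), (80.56719970703125, 81.08330535888672), 20.043609619140625)
release_pad 0.67 371 circle [ 0.4298 -0.2963  0.0199] mean [ 0.4299 -0.2964]
  rect ((430.5823974609375, -296.783935546875), (23.421550750732422, 54.21213912963867), 71.00492095947266)
release 0.79 346 circle [ 0.4285 -0.2951  0.0194] mean [ 0.4295 -0.2961]
  rect ((430.6003112792969, -295.8853759765625), (23.352270126342773, 53.573055267333984), 71.93626403808594)
dark [196 249  19  27 295] ((427.3818359375, -295.5453186035156), (22.013338088989258, 45.053611755371094), 70.14386749267578)
top [280.7, 231.9] 0.66 [78. 72. 72.] bbox [226 277] [239 288]
  rect ((476.5880126953125, -436.1445617675781), (19.719022750854492, 23.37345314025879), 88.50292205810547)
top [311.2, 181.4] 0.63 [ 89.  51. 101.] bbox [170 308] [188 322]
  rect ((572.6143798828125, -497.0484313964844), (22.457382202148438, 36.48154067993164), 69.92387390136719)
top [350.4, 183.8] 0.59 [174.  42.  32.] bbox [178 341] [195 356]
  rect ((557.955810546875, -557.9684448242188), (19.249126434326172, 34.2381591796875), 43.34693145751953)
top [268.5, 192.0] 0.47 [68. 62. 61.] bbox [182 264] [199 274]
  rect ((553.6160278320312, -413.7739562988281), (18.164531707763672, 31.33867073059082), 88.61546325683594)
scene [334.7, 228.3] 0.92 [ 95.  54. 114.] bbox [210 331] [249 343]
scene [360.8, 244.5] 0.77 [213.  61.  55.] bbox [224 353] [264 366]
scene [276.1, 238.8] 0.74 [64. 56. 53.] bbox [217 270] [257 282]
scene [296.8, 219.9] 0.59 [60. 54. 52.] bbox [199 291] [236 301]
scene [225.3, 214.5] 0.57 [182. 182. 186.] bbox [186 193] [242 264]
```

View pics/topz.png

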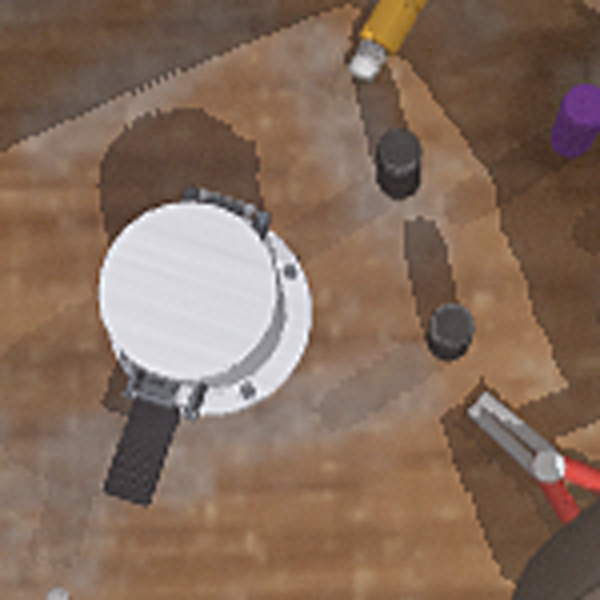

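```bash
cat >> h.py <<'E'
from scipy.spatial.transform import Rotation as Ro
def toolR(phi,tilt=0,about=None):
    a=np.radians(phi); z=np.array([np.cos(a),np.sin(a),0]); x=np.array([0,0,-1.])
    R=np.column_stack([x,np.cross(z,x),z])
    if tilt: R=Ro.from_rotvec(np.radians(tilt)*np.array(about,float)).as_matrix()@R
    return R
def rel(pos,R,s=None):
    s=s or r.sense(); R0=Ro.from_matrix(s["ee_rot"]).as_matrix()
    d=R0.T@(np.array(pos)-s["tcp_pos"])/.75; a=Ro.from_matrix(R0.T@R).as_rotvec()/np.pi
    return "t %.4f %.4f %.4f a %.4f %.4f %.4f (%.0f mm, %.1f deg)"%(*d,*a,np.linalg.norm(d)*750,np.linalg.norm(a)*180)
E
python3 - <<'E'
from h import *
p=cap("top")
for u in((282.5,231),(269.75,187)): print(onz(p,u,.076))
P=cap("scene")
for u in((276,257),(296,236)): print(onz(P,u,0))
print(rel((.4168,-.2917,.16),toolR(-20.2)))
E
```

```text
[ 0.47926045 -0.4362109   0.076     ]
[ 0.5599993  -0.41529096  0.076     ]
[ 0.47493602 -0.44385022  0.        ]
[ 0.5567898  -0.41994315  0.        ]
t 0.1087 0.2767 0.3876 a 0.2242 0.0000 0.0000 (366 mm, 40.4 deg)
```

Call:
{"op": "play_rows", "data": {"commands": [{"fingers": 1, "tx": 0.109, "ty": 0.277, "tz": 0.388, "ax": 0.224, "ay": 0, "az": 0}, {"fingers": 1, "tx": 0.109, "ty": 0.277, "tz": 0.388, "ax": 0.224, "ay": 0, "az": 0}, {"fingers": 1, "tx": 0.109, "ty": 0.277, "tz": 0.388, "ax": 0.224, "ay": 0, "az": 0}, {"fingers": 1, "tx": 0.109, "ty": 0.277, "tz": 0.388, "ax": 0.224, "ay": 0, "az": 0}, {"fingers": 1, "tx": 0.109, "ty": 0.277, "tz": 0.388, "ax": 0.224, "ay": 0, "az": 0}]}}

```text
time_s: 1.87
tcp_pos: [0.3231, -0.4291, 0.1981]
ee_rot: [[0.0, 0.234, 0.972], [-0.0, 0.972, -0.234], [-1.0, -0.0, 0.0]]
wrist_force: [0.8, -0.4, 1.0]
gripper_width: 0.708
```

```bash
python3 -c "
from h import *
s=r.sense();print(s['tcp_pos'],s['time_s'],s['gripper_width'],rel((.4168,-.2917,.16),toolR(-20.2)))"
```

```text
[ 0.32314265 -0.42911496  0.19809629] 1.8667 0.7083137487685672 t 0.0508 0.2074 0.0785 a 0.0370 0.0001 0.0001 (171 mm, 6.7 deg)
```

Call:
{"op": "play_rows", "data": {"commands": [{"fingers": 1, "tx": 0.047, "ty": 0.192, "tz": 0.072, "ax": 0.026, "ay": 0, "az": 0}, {"fingers": 1, "tx": 0.047, "ty": 0.192, "tz": 0.072, "ax": 0.026, "ay": 0, "az": 0}, {"fingers": 1, "tx": 0.047, "ty": 0.192, "tz": 0.072, "ax": 0.026, "ay": 0, "az": 0}, {"fingers": 1, "tx": 0.047, "ty": 0.192, "tz": 0.072, "ax": 0.026, "ay": 0, "az": 0}, {"fingers": 1, "tx": 0.047, "ty": 0.192, "tz": 0.072, "ax": 0.026, "ay": 0, "az": 0}]}}

```text
time_s: 2.28
tcp_pos: [0.4099, -0.2988, 0.162]
ee_rot: [[-0.001, 0.302, 0.953], [0.001, 0.953, -0.302], [-1.0, 0.001, -0.001]]
wrist_force: [-1.1, 0.3, 0.4]
gripper_width: 0.327
```

Call:
{"op": "play_rows", "data": {"commands": [{"fingers": 1, "tx": 0, "ty": 0, "tz": 0, "ax": 0, "ay": 0, "az": 0}, {"fingers": 1, "tx": 0, "ty": 0, "tz": 0, "ax": 0, "ay": 0, "az": 0}, {"fingers": 1, "tx": 0, "ty": 0, "tz": 0, "ax": 0, "ay": 0, "az": 0}]}}

```text
time_s: 2.53
tcp_pos: [0.4077, -0.3035, 0.1634]
ee_rot: [[0.001, 0.308, 0.951], [-0.0, 0.951, -0.308], [-1.0, -0.0, 0.001]]
wrist_force: [1.0, 0.2, 0.5]
gripper_width: 0.095
```

```bash
python3 -c "
from h import *
s=r.sense();print(s['tcp_pos'],s['time_s'],s['gripper_width'],rel((.4168,-.2917,.09),toolR(-20.2)),rel((.4168,-.2917,.07),toolR(-20.2)))"
```

```text
[ 0.40772093 -0.30347929  0.16337715] 2.5333 0.09539249462656331 t 0.0978 0.0187 0.0066 a 0.0125 0.0002 0.0001 (75 mm, 2.3 deg) t 0.1245 0.0187 0.0066 a 0.0125 0.0002 0.0001 (95 mm, 2.3 deg)
```

Call:
{"op": "play_rows", "data": {"commands": [{"fingers": 1, "tx": 0.04, "ty": 0.0187, "tz": 0.0066, "ax": 0.0125, "ay": 0, "az": 0}, {"fingers": 1, "tx": 0.08, "ty": 0.0187, "tz": 0.0066, "ax": 0.0125, "ay": 0, "az": 0}, {"fingers": 1, "tx": 0.1, "ty": 0.0187, "tz": 0.0066, "ax": 0.0125, "ay": 0, "az": 0}, {"fingers": 1, "tx": 0.11, "ty": 0.0187, "tz": 0.0066, "ax": 0.0125, "ay": 0, "az": 0}, {"fingers": 1, "tx": 0.122, "ty": 0.0187, "tz": 0.0066, "ax": 0.0125, "ay": 0, "az": 0}]}}

```text
time_s: 2.95
tcp_pos: [0.4151, -0.2916, 0.0723]
ee_rot: [[-0.004, 0.345, 0.939], [0.001, 0.939, -0.345], [-1.0, -0.001, -0.004]]
wrist_force: [-13.8, 13.2, 56.6]
gripper_width: 0.005
```

Call:
{"op": "play_rows", "data": {"commands": [{"fingers": 1, "tx": 0.004, "ty": 0, "tz": 0, "ax": 0, "ay": 0, "az": 0}, {"fingers": 1, "tx": 0.004, "ty": 0, "tz": 0, "ax": 0, "ay": 0, "az": 0}, {"fingers": 1, "tx": 0.004, "ty": 0, "tz": 0, "ax": 0, "ay": 0, "az": 0}]}}

```text
time_s: 3.2
tcp_pos: [0.415, -0.2915, 0.0732]
ee_rot: [[-0.003, 0.344, 0.939], [-0.0, 0.939, -0.344], [-1.0, -0.001, -0.003]]
wrist_force: [-12.2, 9.2, 31.1]
gripper_width: 0.001
```

```bash
python3 -c "
from h import *
s=r.sense();print(s['tcp_pos'],s['wrist_force'])
p=cap('scene');save(p,'press.png',(100,80,380,290),2.5)"
```

```text
[ 0.41504906 -0.29145775  0.0732312 ] [-12.15726746   9.21638988  31.14693788]
```

View pics/press.png

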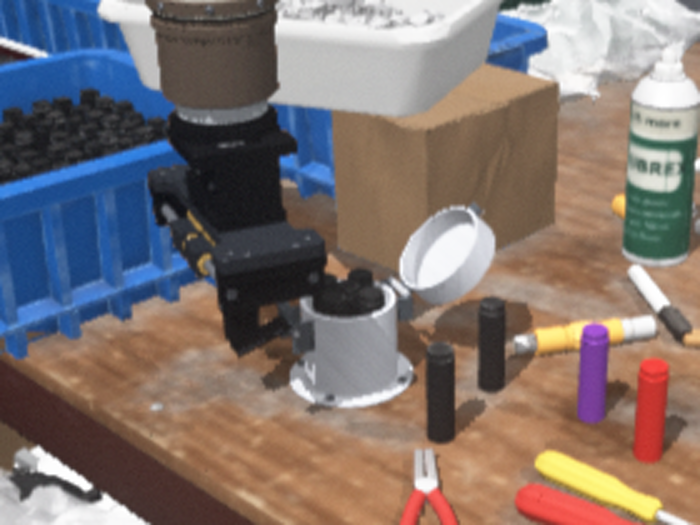

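The lid has sprung open (crop around (445,255)) and the five sleeve tops show in the pot. I'll back off and look from above.

Call:
{"op": "play_rows", "data": {"commands": [{"fingers": 1, "tx": -0.055, "ty": 0, "tz": 0, "ax": 0, "ay": 0, "az": 0}, {"fingers": 1, "tx": -0.11, "ty": 0, "tz": 0, "ax": 0, "ay": 0, "az": 0}, {"fingers": 0, "tx": -0.165, "ty": 0, "tz": 0, "ax": 0, "ay": 0, "az": 0}, {"fingers": 0, "tx": -0.17, "ty": -0.05, "tz": 0, "ax": 0, "ay": 0, "az": 0}, {"fingers": 0, "tx": -0.17, "ty": -0.1, "tz": -0.01, "ax": 0, "ay": 0, "az": 0}]}}

```text
time_s: 3.67
tcp_pos: [0.3874, -0.3611, 0.2017]
ee_rot: [[0.011, 0.34, 0.94], [-0.007, 0.94, -0.34], [-1.0, -0.003, 0.013]]
wrist_force: [1.2, -0.9, 0.0]
gripper_width: 0.154
```

Call:
{"op": "play_rows", "data": {"commands": [{"fingers": 0, "tx": 0, "ty": -0.05, "tz": 0, "ax": 0, "ay": 0, "az": 0}, {"fingers": 0, "tx": 0, "ty": -0.1, "tz": 0, "ax": 0, "ay": 0, "az": 0}, {"fingers": 0, "tx": 0, "ty": -0.15, "tz": 0, "ax": 0, "ay": 0, "az": 0}, {"fingers": 0, "tx": 0, "ty": -0.2, "tz": 0, "ax": 0, "ay": 0, "az": 0}, {"fingers": 0, "tx": 0, "ty": -0.22, "tz": 0, "ax": 0, "ay": 0, "az": 0}]}}

```text
time_s: 4.08
tcp_pos: [0.3253, -0.5184, 0.1969]
ee_rot: [[0.002, 0.348, 0.937], [-0.003, 0.937, -0.348], [-1.0, -0.002, 0.003]]
wrist_force: [-0.2, -0.3, -0.2]
gripper_width: 0.476
```

```bash
python3 -c "
from h import *
s=r.sense();print(s['tcp_pos'],s['wrist_force'],s['gripper_width'])
p=cap('top');save(p,'topopen.png',(180,180,300,270),6)
print(proj(p,(.4956,-.3207,.07)),proj(p,(.4956,-.3207,.0)))"
```

```text
[ 0.32527546 -0.51837612  0.19692297] [-0.21297903 -0.32908209 -0.22429404] 0.4760282124563435
[218.29647749 223.88759191] [222.30310917 227.90281885]
```

View pics/topopen.png

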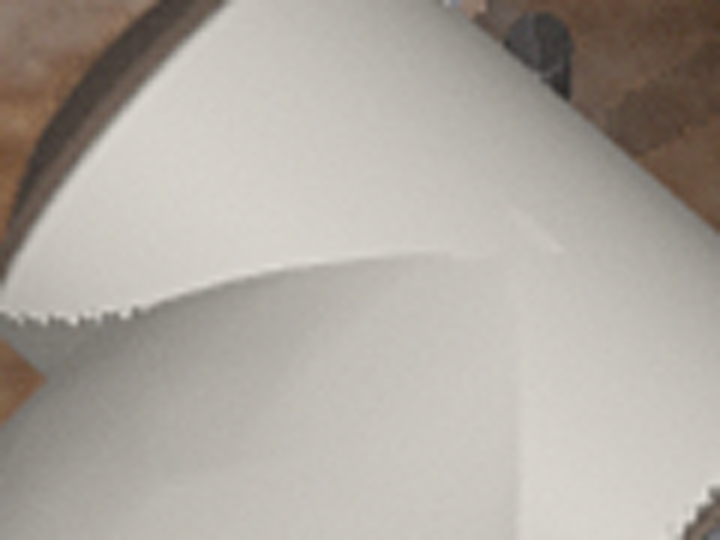

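The arm hides the pot in that view, so I'll move further back, towards the start pose.

```bash
python3 -c "
from h import *
print(rel((.24,-.59,.22),toolR(-20.2)))"
```

```text
t -0.0311 -0.1285 -0.0731 a -0.0014 0.0007 0.0008 (113 mm, 0.3 deg)
```

Call:
{"op": "play_rows", "data": {"commands": [{"fingers": 0, "tx": -0.01, "ty": -0.04, "tz": -0.024, "ax": 0, "ay": 0, "az": 0}, {"fingers": 0, "tx": -0.02, "ty": -0.08, "tz": -0.048, "ax": 0, "ay": 0, "az": 0}, {"fingers": 0, "tx": -0.031, "ty": -0.12, "tz": -0.073, "ax": 0, "ay": 0, "az": 0}, {"fingers": 0, "tx": -0.031, "ty": -0.125, "tz": -0.073, "ax": 0, "ay": 0, "az": 0}, {"fingers": 0, "tx": -0.031, "ty": -0.125, "tz": -0.073, "ax": 0, "ay": 0, "az": 0}]}}

```text
time_s: 4.55
tcp_pos: [0.2422, -0.5843, 0.2203]
ee_rot: [[0.002, 0.348, 0.938], [-0.002, 0.938, -0.348], [-1.0, -0.002, 0.002]]
wrist_force: [0.0, 0.2, 0.3]
gripper_width: 0.503
```

```bash
python3 -c "
from h import *
s=r.sense();print(s['tcp_pos'])
p=cap('top');save(p,'topopen2.png',(180,180,300,270),6)
np.savez('pt.npz',im=p['image'],fx=p['fx'],fy=p['fy'],cx=p['cx'],cy=p['cy'],R=p['R'],t=p['t'])
"
```

```text
[ 0.24218001 -0.5842729   0.2203416 ]
```

View pics/topopen2.png

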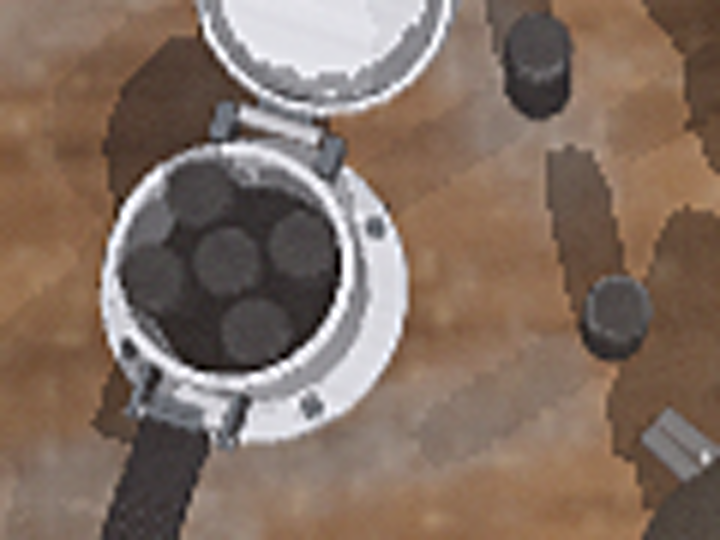

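The lid lies open at (235,185) in full-frame pixels. The five tops show, with free places at the upper right (crop about (262,205)) and the lower left (crop about (195,315)).

Run:
```python
from h import *
d=np.load('pt.npz');p={k:d[k] for k in d.files}
C=np.array([.4956,-.3207])
for u in((228,260),(200,190),(302,243),(255,330),(152,277)):
    X=onz(p,(180+u[0]/6,180+u[1]/6),.082)[:2]; v=X-C
    print(X.round(4),"r",(np.linalg.norm(v)*1000).round(1),"ang",np.degrees(np.arctan2(v[1],v[0])).round(1))
for u in((616,303),(538,42)): print(onz(p,(180+u[0]/6,180+u[1]/6),.076))
for u in((229,263),): print("rim",onz(p,(180+u[0]/6,180+u[1]/6),.07))
```

```text
[ 0.4952 -0.3215] r 0.9 ang -115.1
[ 0.5164 -0.3133] r 22.1 ang 19.5
[ 0.4998 -0.3435] r 23.2 ang -79.7
[ 0.4742 -0.3293] r 23.1 ang -158.1
[ 0.4907 -0.2989] r 22.3 ang 102.7
[ 0.48015217 -0.43653454  0.076     ]
[ 0.56000297 -0.41513968  0.076     ]
rim [ 0.49570442 -0.32046638  0.07      ]
```

```bash
python3 -c "
from h import *
print(r.sense()['joints'].round(1),rel((.480,-.4365,.15),toolR(60)))"
```

```text
[-52.7  23.5  -0.4  -0.  -66.  -57.5] t 0.0931 0.2928 0.2286 a -0.4459 0.0002 0.0004 (287 mm, 80.3 deg)
```

Call:
{"op": "play_rows", "data": {"commands": [{"fingers": 0, "tx": 0.093, "ty": 0.293, "tz": 0.229, "ax": -0.446, "ay": 0, "az": 0}, {"fingers": 0, "tx": 0.093, "ty": 0.293, "tz": 0.229, "ax": -0.446, "ay": 0, "az": 0}, {"fingers": 0, "tx": 0.093, "ty": 0.293, "tz": 0.229, "ax": -0.446, "ay": 0, "az": 0}, {"fingers": 0, "tx": 0.093, "ty": 0.293, "tz": 0.229, "ax": -0.446, "ay": 0, "az": 0}, {"fingers": 0, "tx": 0.093, "ty": 0.293, "tz": 0.229, "ax": -0.446, "ay": 0, "az": 0}]}}

```text
time_s: 5.02
tcp_pos: [0.4175, -0.4735, 0.1685]
ee_rot: [[0.0, -0.278, 0.961], [0.0, 0.961, 0.278], [-1.0, -0.0, 0.0]]
wrist_force: [0.5, -0.6, 0.5]
gripper_width: 0.503
```

```bash
python3 -c "
from h import *
print(r.sense()['tcp_pos'],rel((.480,-.4365,.15),toolR(60)))"
```

```text
[ 0.41751862 -0.47349877  0.16850955] t 0.0247 0.0243 0.0937 a -0.2438 0.0001 0.0001 (75 mm, 43.9 deg)
```

Call:
{"op": "play_rows", "data": {"commands": [{"fingers": 0, "tx": 0.02, "ty": 0.021, "tz": 0.085, "ax": -0.235, "ay": 0, "az": 0}, {"fingers": 0, "tx": 0.02, "ty": 0.021, "tz": 0.085, "ax": -0.235, "ay": 0, "az": 0}, {"fingers": 0, "tx": 0.02, "ty": 0.021, "tz": 0.085, "ax": -0.235, "ay": 0, "az": 0}, {"fingers": 0, "tx": 0.02, "ty": 0.021, "tz": 0.085, "ax": -0.235, "ay": 0, "az": 0}, {"fingers": 0, "tx": 0.02, "ty": 0.021, "tz": 0.085, "ax": -0.235, "ay": 0, "az": 0}]}}

```text
time_s: 5.43
tcp_pos: [0.474, -0.4413, 0.1533]
ee_rot: [[-0.001, -0.789, 0.615], [0.001, 0.615, 0.789], [-1.0, 0.001, 0.0]]
wrist_force: [-0.0, -0.6, -0.7]
gripper_width: 0.505
```

Call:
{"op": "play_rows", "data": {"commands": [{"fingers": 0, "tx": 0, "ty": 0, "tz": 0, "ax": -0.03, "ay": 0, "az": 0}, {"fingers": 0, "tx": 0, "ty": 0, "tz": 0, "ax": -0.03, "ay": 0, "az": 0}]}}

```text
time_s: 5.6
tcp_pos: [0.4734, -0.442, 0.1537]
ee_rot: [[-0.0, -0.84, 0.543], [0.0, 0.543, 0.84], [-1.0, 0.0, 0.0]]
wrist_force: [-1.2, 0.2, 0.7]
gripper_width: 0.497
```

```bash
python3 -c "
from h import *
print(r.sense()['tcp_pos'],rel((.480,-.4365,.065),toolR(60)))"
```

```text
[ 0.47341819 -0.44202485  0.15368793] t 0.1183 -0.0034 0.0109 a -0.0161 0.0001 -0.0001 (89 mm, 2.9 deg)
```

Call:
{"op": "play_rows", "data": {"commands": [{"fingers": 0, "tx": 0.02, "ty": -0.0034, "tz": 0.0109, "ax": -0.014, "ay": 0, "az": 0}, {"fingers": 0, "tx": 0.06, "ty": -0.0034, "tz": 0.0109, "ax": -0.014, "ay": 0, "az": 0}, {"fingers": 0, "tx": 0.1, "ty": -0.0034, "tz": 0.0109, "ax": -0.014, "ay": 0, "az": 0}, {"fingers": 0, "tx": 0.118, "ty": -0.0034, "tz": 0.0109, "ax": -0.014, "ay": 0, "az": 0}, {"fingers": 0, "tx": 0.118, "ty": -0.0034, "tz": 0.0109, "ax": -0.014, "ay": 0, "az": 0}]}}

```text
time_s: 6.02
tcp_pos: [0.4771, -0.4356, 0.061]
ee_rot: [[-0.007, -0.86, 0.511], [0.005, 0.511, 0.86], [-1.0, 0.009, 0.001]]
wrist_force: [-0.6, 1.2, -0.1]
gripper_width: 0.502
```

Call:
{"op": "play_rows", "data": {"commands": [{"fingers": 0.2, "tx": 0, "ty": 0, "tz": 0, "ax": 0, "ay": 0, "az": 0}, {"fingers": 1, "tx": 0, "ty": 0, "tz": 0, "ax": 0, "ay": 0, "az": 0}, {"fingers": 1, "tx": 0, "ty": 0, "tz": 0, "ax": 0, "ay": 0, "az": 0}, {"fingers": 1, "tx": 0, "ty": 0, "tz": 0, "ax": 0, "ay": 0, "az": 0}, {"fingers": 1, "tx": 0, "ty": 0, "tz": 0, "ax": 0, "ay": 0, "az": 0}]}}

```text
time_s: 6.43
tcp_pos: [0.4798, -0.4387, 0.0667]
ee_rot: [[0.002, -0.861, 0.509], [-0.001, 0.509, 0.861], [-1.0, -0.003, -0.0]]
wrist_force: [0.0, 0.4, 3.0]
gripper_width: 0.23
```

Call:
{"op": "play_rows", "data": {"commands": [{"fingers": 1, "tx": 0, "ty": 0, "tz": 0, "ax": 0, "ay": 0, "az": 0}, {"fingers": 1, "tx": -0.04, "ty": 0, "tz": 0, "ax": 0, "ay": 0, "az": 0}, {"fingers": 1, "tx": -0.09, "ty": 0, "tz": 0, "ax": 0, "ay": 0, "az": 0}, {"fingers": 1, "tx": -0.15, "ty": 0, "tz": 0, "ax": 0, "ay": 0, "az": 0}, {"fingers": 1, "tx": -0.15, "ty": 0, "tz": 0, "ax": 0, "ay": 0, "az": 0}]}}

```text
time_s: 6.85
tcp_pos: [0.4824, -0.4412, 0.1871]
ee_rot: [[0.012, -0.861, 0.508], [-0.01, 0.508, 0.862], [-1.0, -0.016, -0.003]]
wrist_force: [1.1, -0.2, -0.3]
gripper_width: 0.234
```

```bash
python3 -c "
from h import *
C=np.array([.4956,-.3207]);a=np.radians(-30);u=np.array([np.cos(a),np.sin(a)])
P=C+.0285*u
s=r.sense();print(s['tcp_pos'],s['wrist_force'],s['gripper_width']*87,P,rel((*P,.17),toolR(60)))"
```

```text
[ 0.4823702  -0.44121873  0.18709953] [ 1.13601078 -0.15770924 -0.31112653] 20.38453971824763 [ 0.52028172 -0.33495   ] t 0.0219 0.0287 0.1478 a -0.0028 -0.0009 0.0051 (114 mm, 1.1 deg)
```

Call:
{"op": "play_rows", "data": {"commands": [{"fingers": 1, "tx": 0.02, "ty": 0.026, "tz": 0.05, "ax": 0, "ay": 0, "az": 0}, {"fingers": 1, "tx": 0.02, "ty": 0.026, "tz": 0.1, "ax": 0, "ay": 0, "az": 0}, {"fingers": 1, "tx": 0.02, "ty": 0.026, "tz": 0.145, "ax": 0, "ay": 0, "az": 0}, {"fingers": 1, "tx": 0.02, "ty": 0.026, "tz": 0.145, "ax": 0, "ay": 0, "az": 0}, {"fingers": 1, "tx": 0.02, "ty": 0.026, "tz": 0.145, "ax": 0, "ay": 0, "az": 0}]}}

```text
time_s: 7.27
tcp_pos: [0.5183, -0.3331, 0.1627]
ee_rot: [[-0.0, -0.862, 0.506], [0.0, 0.506, 0.862], [-1.0, 0.0, 0.0]]
wrist_force: [-0.5, 0.2, 0.3]
gripper_width: 0.234
```

Call:
{"op": "play_rows", "data": {"commands": [{"fingers": 1, "tx": 0, "ty": 0, "tz": 0, "ax": 0, "ay": 0, "az": 0}, {"fingers": 1, "tx": 0, "ty": 0, "tz": 0, "ax": 0, "ay": 0, "az": 0}, {"fingers": 1, "tx": 0, "ty": 0, "tz": 0, "ax": 0, "ay": 0, "az": 0}]}}

```text
time_s: 7.52
tcp_pos: [0.517, -0.3357, 0.1626]
ee_rot: [[-0.0, -0.86, 0.51], [0.0, 0.51, 0.86], [-1.0, 0.0, -0.0]]
wrist_force: [-0.3, 1.0, -0.9]
gripper_width: 0.231
```

```bash
python3 -c "
from h import *
s=r.sense();print(s['tcp_pos'],s['wrist_force'],s['gripper_width']*87,rel((.5193,-.3367,.143),toolR(60)))
p=cap('scene');save(p,'held.png',(170,120,310,230),5)"
```

```text
[ 0.51699365 -0.33566079  0.16257958] [-0.32162921  1.01739786 -0.90413467] 20.094761121123796 t 0.0261 -0.0034 0.0004 a -0.0038 -0.0000 -0.0001 (20 mm, 0.7 deg)
```

View pics/held.png

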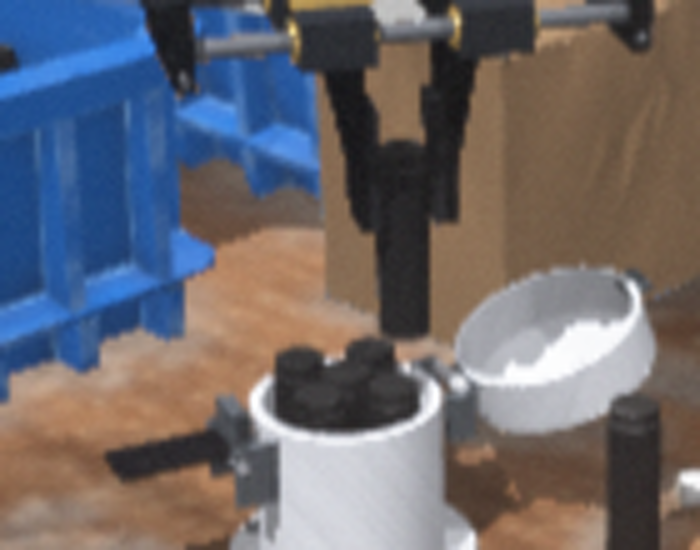

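The sleeve is held upright above the free place on the hinge side, bottom at crop (405,325). I'll compare with the prediction, then lower.

```bash
python3 -c "
from h import *
p=cap('scene')
for off in (0,.002): print(proj(p,(.517+.51*off,-.3357+.86*off,.096)))
print('rim',proj(p,(.4956,-.3207,.07)), proj(p,(.5164,-.3133,.082)),proj(p,(.4998,-.3435,.082)),proj(p,(.4907,-.2989,.082)))
"
```

```text
[250.54604157 185.93518612]
[250.31651108 185.5174357 ]
rim [237.71193937 199.15138606] [242.73308636 189.16697364] [247.07421049 196.46911018] [228.11062151 191.11674791]
```

Call:
{"op": "play_rows", "data": {"commands": [{"fingers": 1, "tx": 0.013, "ty": -0.003, "tz": 0, "ax": -0.004, "ay": 0, "az": 0}, {"fingers": 1, "tx": 0.026, "ty": -0.003, "tz": 0, "ax": -0.004, "ay": 0, "az": 0}, {"fingers": 1, "tx": 0.026, "ty": -0.003, "tz": 0, "ax": -0.004, "ay": 0, "az": 0}, {"fingers": 1, "tx": 0.026, "ty": -0.003, "tz": 0, "ax": -0.004, "ay": 0, "az": 0}, {"fingers": 1, "tx": 0.026, "ty": -0.003, "tz": 0, "ax": -0.004, "ay": 0, "az": 0}]}}

```text
time_s: 8.03
tcp_pos: [0.5195, -0.3359, 0.1428]
ee_rot: [[-0.001, -0.867, 0.498], [0.0, 0.498, 0.867], [-1.0, 0.001, -0.0]]
wrist_force: [0.2, 0.4, -1.2]
gripper_width: 0.234
```

Call:
{"op": "play_rows", "data": {"commands": [{"fingers": 1, "tx": 0, "ty": 0.002, "tz": 0, "ax": 0, "ay": 0, "az": 0}, {"fingers": 1, "tx": 0, "ty": 0.004, "tz": 0, "ax": 0, "ay": 0, "az": 0}, {"fingers": 1, "tx": 0, "ty": 0.004, "tz": 0, "ax": 0, "ay": 0, "az": 0}]}}

```text
time_s: 8.28
tcp_pos: [0.5169, -0.3343, 0.1437]
ee_rot: [[0.001, -0.867, 0.498], [-0.0, 0.498, 0.867], [-1.0, -0.001, 0.0]]
wrist_force: [0.6, -0.1, -1.3]
gripper_width: 0.235
```

Call:
{"op": "play_rows", "data": {"commands": [{"fingers": 1, "tx": 0, "ty": 0.0025, "tz": 0, "ax": 0, "ay": 0, "az": 0}, {"fingers": 1, "tx": 0, "ty": 0.005, "tz": 0, "ax": 0, "ay": 0, "az": 0}, {"fingers": 1, "tx": 0, "ty": 0.005, "tz": 0, "ax": 0, "ay": 0, "az": 0}]}}

```text
time_s: 8.53
tcp_pos: [0.5135, -0.3324, 0.1435]
ee_rot: [[0.0, -0.867, 0.498], [-0.0, 0.498, 0.867], [-1.0, -0.0, 0.0]]
wrist_force: [-0.7, -0.4, -1.3]
gripper_width: 0.234
```

```bash
python3 -c "
from h import *
s=r.sense();print(s['tcp_pos'],s['wrist_force'],s['moment'],rel((.514,-.3335,.143),toolR(60)))
p=cap('scene');save(p,'held2.png',(190,150,290,220),7)"
```

```text
[ 0.51347394 -0.33236455  0.14348144] [-0.65954139 -0.36426881 -1.28619935] [-0.02072131 -0.04405186  0.0487293 ] t 0.0006 -0.0014 -0.0010 a 0.0007 0.0000 0.0001 (1 mm, 0.1 deg)
```

View pics/held2.png

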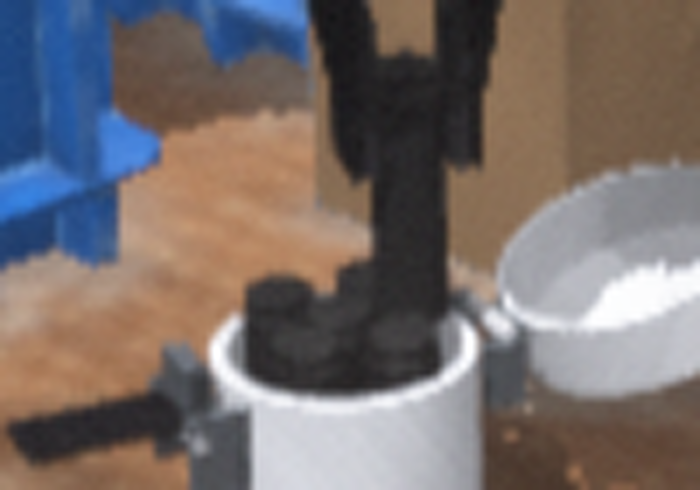

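The sleeve has slipped between its neighbours at crop (410,310), with low force. I'll lower it past the rim.

Call:
{"op": "play_rows", "data": {"commands": [{"fingers": 1, "tx": 0.004, "ty": 0, "tz": 0, "ax": 0, "ay": 0, "az": 0}, {"fingers": 1, "tx": 0.008, "ty": 0, "tz": 0, "ax": 0, "ay": 0, "az": 0}, {"fingers": 1, "tx": 0.012, "ty": 0, "tz": 0, "ax": 0, "ay": 0, "az": 0}, {"fingers": 1, "tx": 0.016, "ty": 0, "tz": 0, "ax": 0, "ay": 0, "az": 0}, {"fingers": 1, "tx": 0.016, "ty": 0, "tz": 0, "ax": 0, "ay": 0, "az": 0}]}}

```text
time_s: 9.0
tcp_pos: [0.5134, -0.3323, 0.1302]
ee_rot: [[-0.001, -0.867, 0.498], [0.001, 0.498, 0.867], [-1.0, 0.002, -0.0]]
wrist_force: [0.6, -0.6, -0.9]
gripper_width: 0.227
```

Call:
{"op": "play_rows", "data": {"commands": [{"fingers": 1, "tx": 0.008, "ty": 0, "tz": 0, "ax": 0, "ay": 0, "az": 0}, {"fingers": 1, "tx": 0.016, "ty": 0, "tz": 0, "ax": 0, "ay": 0, "az": 0}, {"fingers": 1, "tx": 0.024, "ty": 0, "tz": 0, "ax": 0, "ay": 0, "az": 0}, {"fingers": 1, "tx": 0.031, "ty": 0, "tz": 0, "ax": 0, "ay": 0, "az": 0}, {"fingers": 1, "tx": 0.031, "ty": 0, "tz": 0, "ax": 0, "ay": 0, "az": 0}]}}

```text
time_s: 9.42
tcp_pos: [0.5133, -0.3322, 0.1066]
ee_rot: [[-0.002, -0.867, 0.498], [0.001, 0.498, 0.867], [-1.0, 0.002, -0.0]]
wrist_force: [1.3, -0.1, -1.3]
gripper_width: 0.228
```

Call:
{"op": "play_rows", "data": {"commands": [{"fingers": 0.3, "tx": 0, "ty": 0, "tz": 0, "ax": 0, "ay": 0, "az": 0}, {"fingers": 0.3, "tx": 0, "ty": 0, "tz": 0, "ax": 0, "ay": 0, "az": 0}, {"fingers": 0.3, "tx": 0, "ty": 0, "tz": 0, "ax": 0, "ay": 0, "az": 0}, {"fingers": 0.3, "tx": -0.03, "ty": 0, "tz": 0, "ax": 0, "ay": 0, "az": 0}, {"fingers": 0.3, "tx": -0.06, "ty": 0, "tz": 0, "ax": 0, "ay": 0, "az": 0}]}}

```text
time_s: 9.83
tcp_pos: [0.5125, -0.3321, 0.1522]
ee_rot: [[-0.004, -0.867, 0.498], [0.001, 0.498, 0.867], [-1.0, 0.004, -0.001]]
wrist_force: [0.4, 0.1, 0.5]
gripper_width: 0.344
```

```bash
python3 -c "
from h import *
s=r.sense();print(s['tcp_pos'],s['wrist_force'],s['gripper_width'])
p=cap('scene');save(p,'rel.png',(190,120,290,220),6)"
```

```text
[ 0.51250436 -0.33211875  0.15223654] [0.41822746 0.12656768 0.45600057] 0.34416261196123116
```

View pics/rel.png

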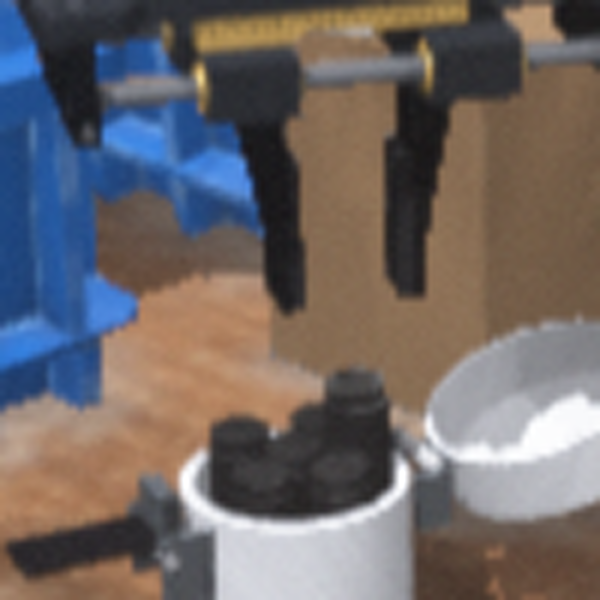

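The sleeve is stuck about 20 mm proud at crop (357,380). I'll push it down with the fingers closed.

Call:
{"op": "play_rows", "data": {"commands": [{"fingers": 1, "tx": 0, "ty": 0, "tz": 0.002, "ax": 0, "ay": 0, "az": 0}, {"fingers": 1, "tx": 0, "ty": 0, "tz": 0.002, "ax": 0, "ay": 0, "az": 0}, {"fingers": 1, "tx": 0, "ty": 0, "tz": 0.002, "ax": 0, "ay": 0, "az": 0}, {"fingers": 1, "tx": 0.012, "ty": 0, "tz": 0.002, "ax": 0, "ay": 0, "az": 0}, {"fingers": 1, "tx": 0.024, "ty": 0, "tz": 0.002, "ax": 0, "ay": 0, "az": 0}]}}

```text
time_s: 10.3
tcp_pos: [0.5142, -0.3311, 0.1339]
ee_rot: [[-0.0, -0.867, 0.498], [0.0, 0.498, 0.867], [-1.0, 0.001, 0.0]]
wrist_force: [-0.1, -0.1, -0.2]
gripper_width: 0.065
```

Call:
{"op": "play_rows", "data": {"commands": [{"fingers": 1, "tx": 0.004, "ty": 0, "tz": 0, "ax": 0, "ay": 0, "az": 0}, {"fingers": 1, "tx": 0.008, "ty": 0, "tz": 0, "ax": 0, "ay": 0, "az": 0}, {"fingers": 1, "tx": 0.012, "ty": 0, "tz": 0, "ax": 0, "ay": 0, "az": 0}]}}

```text
time_s: 10.55
tcp_pos: [0.5142, -0.3312, 0.125]
ee_rot: [[-0.001, -0.867, 0.498], [0.0, 0.498, 0.867], [-1.0, 0.001, -0.0]]
wrist_force: [0.3, -0.0, 0.2]
gripper_width: 0.007
```

Call:
{"op": "play_rows", "data": {"commands": [{"fingers": 1, "tx": 0.004, "ty": 0, "tz": 0, "ax": 0, "ay": 0, "az": 0}, {"fingers": 1, "tx": 0.008, "ty": 0, "tz": 0, "ax": 0, "ay": 0, "az": 0}, {"fingers": 1, "tx": 0.012, "ty": 0, "tz": 0, "ax": 0, "ay": 0, "az": 0}]}}

```text
time_s: 10.8
tcp_pos: [0.5149, -0.3314, 0.1172]
ee_rot: [[0.001, -0.867, 0.498], [-0.001, 0.498, 0.867], [-1.0, -0.001, 0.0]]
wrist_force: [0.5, -0.5, 1.9]
gripper_width: 0.004
```

Call:
{"op": "play_rows", "data": {"commands": [{"fingers": 1, "tx": 0.004, "ty": 0, "tz": 0, "ax": 0, "ay": 0, "az": 0}, {"fingers": 1, "tx": 0.008, "ty": 0, "tz": 0, "ax": 0, "ay": 0, "az": 0}, {"fingers": 1, "tx": 0.01, "ty": 0, "tz": 0, "ax": 0, "ay": 0, "az": 0}]}}

```text
time_s: 11.05
tcp_pos: [0.5147, -0.3312, 0.1094]
ee_rot: [[0.001, -0.867, 0.498], [-0.0, 0.498, 0.867], [-1.0, -0.001, 0.0]]
wrist_force: [-0.1, -0.3, 3.0]
gripper_width: 0.004
```

Call:
{"op": "play_rows", "data": {"commands": [{"fingers": 1, "tx": 0.004, "ty": 0, "tz": 0, "ax": 0, "ay": 0, "az": 0}, {"fingers": 1, "tx": 0.008, "ty": 0, "tz": 0, "ax": 0, "ay": 0, "az": 0}, {"fingers": 1, "tx": 0.008, "ty": 0, "tz": 0, "ax": 0, "ay": 0, "az": 0}]}}

```text
time_s: 11.3
tcp_pos: [0.5145, -0.3311, 0.103]
ee_rot: [[-0.0, -0.867, 0.498], [0.0, 0.498, 0.867], [-1.0, 0.0, 0.0]]
wrist_force: [0.3, -0.6, 0.5]
gripper_width: 0.008
```

Call:
{"op": "play_rows", "data": {"commands": [{"fingers": 1, "tx": 0.002, "ty": 0, "tz": 0, "ax": 0, "ay": 0, "az": 0}, {"fingers": 1, "tx": 0.004, "ty": 0, "tz": 0, "ax": 0, "ay": 0, "az": 0}, {"fingers": 1, "tx": 0.004, "ty": 0, "tz": 0, "ax": 0, "ay": 0, "az": 0}]}}

```text
time_s: 11.55
tcp_pos: [0.5157, -0.3316, 0.1018]
ee_rot: [[0.003, -0.868, 0.497], [-0.002, 0.497, 0.868], [-1.0, -0.003, 0.0]]
wrist_force: [0.1, 1.1, 6.1]
gripper_width: 0.003
```

Call:
{"op": "play_rows", "data": {"commands": [{"fingers": 1, "tx": -0.03, "ty": 0, "tz": 0, "ax": 0, "ay": 0, "az": 0}, {"fingers": 1, "tx": -0.07, "ty": 0, "tz": 0, "ax": 0, "ay": 0, "az": 0}, {"fingers": 0, "tx": -0.1, "ty": 0, "tz": 0, "ax": 0, "ay": 0, "az": 0}, {"fingers": 0, "tx": -0.1, "ty": 0, "tz": -0.03, "ax": 0, "ay": 0, "az": 0}, {"fingers": 0, "tx": -0.1, "ty": -0.0, "tz": -0.06, "ax": 0, "ay": 0, "az": 0}]}}

```text
time_s: 11.97
tcp_pos: [0.4927, -0.3701, 0.1771]
ee_rot: [[0.003, -0.868, 0.496], [-0.001, 0.496, 0.868], [-1.0, -0.003, 0.0]]
wrist_force: [-0.4, -0.2, -0.4]
gripper_width: 0.151
```

```bash
python3 -c "
from h import *
s=r.sense();print(s['tcp_pos'],s['wrist_force'],s['gripper_width'],rel((.56,-.4152,.15),toolR(61)))
"
```

```text
[ 0.49266247 -0.37011599  0.17711594] [-0.36981126 -0.2126348  -0.40955541] 0.1508684219274046 t 0.0364 -0.1077 -0.0077 a -0.0041 0.0002 0.0009 (85 mm, 0.8 deg)
```

Call:
{"op": "play_rows", "data": {"commands": [{"fingers": 0, "tx": 0, "ty": -0.05, "tz": -0.006, "ax": -0.003, "ay": 0, "az": 0}, {"fingers": 0, "tx": 0.02, "ty": -0.1, "tz": -0.006, "ax": -0.003, "ay": 0, "az": 0}, {"fingers": 0, "tx": 0.036, "ty": -0.107, "tz": -0.006, "ax": -0.003, "ay": 0, "az": 0}, {"fingers": 0, "tx": 0.036, "ty": -0.107, "tz": -0.006, "ax": -0.003, "ay": 0, "az": 0}, {"fingers": 0, "tx": 0.036, "ty": -0.107, "tz": -0.006, "ax": -0.003, "ay": 0, "az": 0}]}}

```text
time_s: 12.38
tcp_pos: [0.5581, -0.4135, 0.1461]
ee_rot: [[-0.005, -0.872, 0.49], [0.002, 0.49, 0.872], [-1.0, 0.005, -0.0]]
wrist_force: [0.2, 0.2, 0.6]
gripper_width: 0.472
```

Call:
{"op": "play_rows", "data": {"commands": [{"fingers": 0, "tx": 0, "ty": 0, "tz": 0, "ax": 0, "ay": 0, "az": 0}, {"fingers": 0, "tx": 0, "ty": 0, "tz": 0, "ax": 0, "ay": 0, "az": 0}]}}

```text
time_s: 12.55
tcp_pos: [0.5591, -0.4138, 0.1498]
ee_rot: [[0.001, -0.872, 0.489], [-0.001, 0.489, 0.872], [-1.0, -0.001, -0.0]]
wrist_force: [0.4, 0.3, 0.9]
gripper_width: 0.493
```

```bash
python3 -c "
from h import *
s=r.sense();print(s['tcp_pos'],s['wrist_force'],s['gripper_width'],rel((.56,-.4152,.066),toolR(61)))
"
```

```text
[ 0.55907079 -0.413758    0.1497607 ] [0.44347463 0.25105336 0.85096151] 0.4925785872366563 t 0.1117 -0.0019 -0.0011 a -0.0017 -0.0000 0.0004 (84 mm, 0.3 deg)
```

Call:
{"op": "play_rows", "data": {"commands": [{"fingers": 0, "tx": 0.03, "ty": -0.0019, "tz": -0.001, "ax": -0.001, "ay": 0, "az": 0}, {"fingers": 0, "tx": 0.07, "ty": -0.0019, "tz": -0.001, "ax": -0.001, "ay": 0, "az": 0}, {"fingers": 0, "tx": 0.1, "ty": -0.0019, "tz": -0.001, "ax": -0.001, "ay": 0, "az": 0}, {"fingers": 0, "tx": 0.112, "ty": -0.0019, "tz": -0.001, "ax": -0.001, "ay": 0, "az": 0}, {"fingers": 0, "tx": 0.112, "ty": -0.0019, "tz": -0.001, "ax": -0.001, "ay": 0, "az": 0}]}}

```text
time_s: 12.97
tcp_pos: [0.5588, -0.4145, 0.0629]
ee_rot: [[-0.004, -0.873, 0.487], [0.002, 0.487, 0.873], [-1.0, 0.004, -0.0]]
wrist_force: [-0.2, 0.6, -0.4]
gripper_width: 0.5
```

Call:
{"op": "play_rows", "data": {"commands": [{"fingers": 0.2, "tx": 0, "ty": 0, "tz": 0, "ax": 0, "ay": 0, "az": 0}, {"fingers": 1, "tx": 0, "ty": 0, "tz": 0, "ax": 0, "ay": 0, "az": 0}, {"fingers": 1, "tx": 0, "ty": 0, "tz": 0, "ax": 0, "ay": 0, "az": 0}, {"fingers": 1, "tx": 0, "ty": 0, "tz": 0, "ax": 0, "ay": 0, "az": 0}, {"fingers": 1, "tx": 0, "ty": 0, "tz": 0, "ax": 0, "ay": 0, "az": 0}]}}

```text
time_s: 13.38
tcp_pos: [0.5609, -0.4158, 0.066]
ee_rot: [[0.002, -0.873, 0.487], [-0.001, 0.487, 0.873], [-1.0, -0.002, -0.0]]
wrist_force: [0.4, -0.2, 2.4]
gripper_width: 0.231
```

Call:
{"op": "play_rows", "data": {"commands": [{"fingers": 1, "tx": 0, "ty": 0, "tz": 0, "ax": 0, "ay": 0, "az": 0}, {"fingers": 1, "tx": -0.04, "ty": 0, "tz": 0, "ax": 0, "ay": 0, "az": 0}, {"fingers": 1, "tx": -0.09, "ty": 0, "tz": 0, "ax": 0, "ay": 0, "az": 0}, {"fingers": 1, "tx": -0.15, "ty": 0, "tz": 0, "ax": 0, "ay": 0, "az": 0}, {"fingers": 1, "tx": -0.16, "ty": 0, "tz": 0, "ax": 0, "ay": 0, "az": 0}]}}

```text
time_s: 13.8
tcp_pos: [0.5629, -0.4175, 0.1925]
ee_rot: [[0.01, -0.874, 0.486], [-0.007, 0.486, 0.874], [-1.0, -0.012, -0.002]]
wrist_force: [1.0, -1.1, -0.2]
gripper_width: 0.231
```

```bash
python3 -c "
from h import *
C=np.array([.4956,-.3207]);a=np.radians(151.5);u=np.array([np.cos(a),np.sin(a)])
P=C+.0285*u
s=r.sense();print(s['tcp_pos'],s['gripper_width']*87,P,rel((*P,.175),toolR(61.5)))
p=cap('top');save(p,'top7.png',(180,180,300,270),6)"
```

```text
[ 0.56285802 -0.41748721  0.19253568] 20.131275347875814 [ 0.47055371 -0.30710098] t 0.0210 0.1794 0.0688 a -0.0032 -0.0005 0.0040 (145 mm, 0.9 deg)
```

View pics/top7.png

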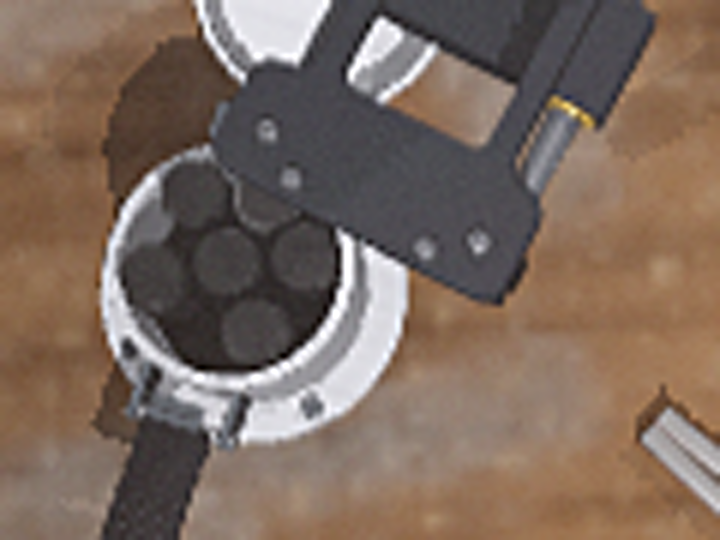

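Sleeve f is in at crop (270,205), and the opposite place at (195,315) is unchanged. Moving sleeve g there.

Call:
{"op": "play_rows", "data": {"commands": [{"fingers": 1, "tx": 0, "ty": 0.045, "tz": 0.017, "ax": 0, "ay": 0, "az": 0}, {"fingers": 1, "tx": 0, "ty": 0.09, "tz": 0.034, "ax": -0.002, "ay": 0, "az": 0}, {"fingers": 1, "tx": 0, "ty": 0.135, "tz": 0.051, "ax": -0.002, "ay": 0, "az": 0}, {"fingers": 1, "tx": 0, "ty": 0.177, "tz": 0.067, "ax": -0.002, "ay": 0, "az": 0}, {"fingers": 1, "tx": 0, "ty": 0.177, "tz": 0.067, "ax": -0.002, "ay": 0, "az": 0}]}}

```text
time_s: 14.27
tcp_pos: [0.4629, -0.3025, 0.1831]
ee_rot: [[-0.006, -0.877, 0.481], [0.005, 0.481, 0.877], [-1.0, 0.008, 0.001]]
wrist_force: [-0.6, 1.2, -2.0]
gripper_width: 0.238
```

Call:
{"op": "play_rows", "data": {"commands": [{"fingers": 1, "tx": 0.012, "ty": 0, "tz": 0, "ax": 0, "ay": 0, "az": 0}, {"fingers": 1, "tx": 0.025, "ty": 0, "tz": 0, "ax": 0, "ay": 0, "az": 0}, {"fingers": 1, "tx": 0.025, "ty": 0, "tz": 0, "ax": 0, "ay": 0, "az": 0}, {"fingers": 1, "tx": 0.025, "ty": 0, "tz": 0, "ax": 0, "ay": 0, "az": 0}]}}

```text
time_s: 14.6
tcp_pos: [0.4688, -0.3073, 0.164]
ee_rot: [[-0.003, -0.876, 0.482], [0.001, 0.482, 0.876], [-1.0, 0.003, -0.0]]
wrist_force: [-0.1, -0.5, -0.6]
gripper_width: 0.232
```

```bash
python3 -c "
from h import *
s=r.sense();print(s['tcp_pos'],s['wrist_force'],rel((.4706,-.3071,.142),toolR(61.5)))"
```

```text
[ 0.46877886 -0.30729853  0.1639919 ] [-0.06500048 -0.49377238 -0.60115822] t 0.0293 -0.0021 0.0014 a -0.0019 -0.0002 -0.0009 (22 mm, 0.4 deg)
```

Call:
{"op": "play_rows", "data": {"commands": [{"fingers": 1, "tx": 0.012, "ty": -0.001, "tz": 0.001, "ax": -0.001, "ay": 0, "az": 0}, {"fingers": 1, "tx": 0.024, "ty": -0.001, "tz": 0.001, "ax": -0.001, "ay": 0, "az": 0}, {"fingers": 1, "tx": 0.029, "ty": -0.001, "tz": 0.001, "ax": -0.001, "ay": 0, "az": 0}, {"fingers": 1, "tx": 0.029, "ty": -0.001, "tz": 0.001, "ax": -0.001, "ay": 0, "az": 0}, {"fingers": 1, "tx": 0.029, "ty": -0.001, "tz": 0.001, "ax": -0.001, "ay": 0, "az": 0}]}}

```text
time_s: 15.02
tcp_pos: [0.4697, -0.3067, 0.1434]
ee_rot: [[-0.001, -0.878, 0.479], [0.0, 0.479, 0.878], [-1.0, 0.001, -0.0]]
wrist_force: [-0.0, -0.0, -1.5]
gripper_width: 0.236
```

```bash
python3 -c "
from h import *
C=np.array([.4956,-.3207]);a=np.radians(151.5);u=np.array([np.cos(a),np.sin(a)])
P=C+.0215*u
s=r.sense();print(s['tcp_pos'],s['wrist_force'],rel((*P,.142),toolR(61.5)))"
```

```text
[ 0.46973098 -0.30669705  0.14343809] [-4.29979649e-02 -1.29526487e-03 -1.48127345e+00] t 0.0019 -0.0106 0.0001 a -0.0006 -0.0001 -0.0003 (8 mm, 0.1 deg)
```

Call:
{"op": "play_rows", "data": {"commands": [{"fingers": 1, "tx": 0.001, "ty": -0.003, "tz": 0, "ax": 0, "ay": 0, "az": 0}, {"fingers": 1, "tx": 0.002, "ty": -0.006, "tz": 0, "ax": 0, "ay": 0, "az": 0}, {"fingers": 1, "tx": 0.002, "ty": -0.0085, "tz": 0, "ax": 0, "ay": 0, "az": 0}, {"fingers": 1, "tx": 0.002, "ty": -0.0106, "tz": 0, "ax": 0, "ay": 0, "az": 0}, {"fingers": 1, "tx": 0.002, "ty": -0.0106, "tz": 0, "ax": 0, "ay": 0, "az": 0}]}}

```text
time_s: 15.43
tcp_pos: [0.4772, -0.3106, 0.1426]
ee_rot: [[0.0, -0.878, 0.479], [-0.0, 0.479, 0.878], [-1.0, -0.0, 0.0]]
wrist_force: [0.2, -0.0, -0.6]
gripper_width: 0.229
```

```bash
python3 -c "
from h import *
C=np.array([.4956,-.3207]);s=r.sense();print(s['tcp_pos'],s['wrist_force'],np.linalg.norm(s['tcp_pos'][:2]-C))"
```

```text
[ 0.47720987 -0.31059127  0.14264061] [ 0.21383441 -0.04534429 -0.59616926] 0.0209853094364912
```

Call:
{"op": "play_rows", "data": {"commands": [{"fingers": 1, "tx": 0.003, "ty": 0, "tz": 0, "ax": 0, "ay": 0, "az": 0}, {"fingers": 1, "tx": 0.006, "ty": 0, "tz": 0, "ax": 0, "ay": 0, "az": 0}, {"fingers": 1, "tx": 0.008, "ty": 0, "tz": 0, "ax": 0, "ay": 0, "az": 0}]}}

```text
time_s: 15.68
tcp_pos: [0.4766, -0.3103, 0.1362]
ee_rot: [[-0.0, -0.878, 0.479], [0.0, 0.479, 0.878], [-1.0, 0.0, 0.0]]
wrist_force: [-0.4, 0.1, -0.8]
gripper_width: 0.234
```

Call:
{"op": "play_rows", "data": {"commands": [{"fingers": 1, "tx": 0.003, "ty": 0, "tz": 0, "ax": 0, "ay": 0, "az": 0}, {"fingers": 1, "tx": 0.006, "ty": 0, "tz": 0, "ax": 0, "ay": 0, "az": 0}, {"fingers": 1, "tx": 0.008, "ty": 0, "tz": 0, "ax": 0, "ay": 0, "az": 0}]}}

```text
time_s: 15.93
tcp_pos: [0.4768, -0.3104, 0.1302]
ee_rot: [[-0.0, -0.878, 0.479], [0.0, 0.479, 0.878], [-1.0, 0.0, -0.0]]
wrist_force: [-0.2, -0.2, -0.8]
gripper_width: 0.228
```

Below the rim without resistance; continuing down.

Call:
{"op": "play_rows", "data": {"commands": [{"fingers": 1, "tx": 0.008, "ty": 0, "tz": 0, "ax": 0, "ay": 0, "az": 0}, {"fingers": 1, "tx": 0.016, "ty": 0, "tz": 0, "ax": 0, "ay": 0, "az": 0}, {"fingers": 1, "tx": 0.024, "ty": 0, "tz": 0, "ax": 0, "ay": 0, "az": 0}, {"fingers": 1, "tx": 0.031, "ty": 0, "tz": 0, "ax": 0, "ay": 0, "az": 0}, {"fingers": 1, "tx": 0.031, "ty": 0, "tz": 0, "ax": 0, "ay": 0, "az": 0}]}}

```text
time_s: 16.35
tcp_pos: [0.4767, -0.3104, 0.1059]
ee_rot: [[-0.001, -0.878, 0.479], [0.0, 0.479, 0.878], [-1.0, 0.001, -0.0]]
wrist_force: [0.2, -0.7, -1.8]
gripper_width: 0.232
```

Release, lift, close, push down.

Call:
{"op": "play_rows", "data": {"commands": [{"fingers": 0.3, "tx": 0, "ty": 0, "tz": 0, "ax": 0, "ay": 0, "az": 0}, {"fingers": 0.3, "tx": 0, "ty": 0, "tz": 0, "ax": 0, "ay": 0, "az": 0}, {"fingers": 0.3, "tx": 0, "ty": 0, "tz": 0, "ax": 0, "ay": 0, "az": 0}, {"fingers": 0.3, "tx": -0.03, "ty": 0, "tz": 0, "ax": 0, "ay": 0, "az": 0}, {"fingers": 0.3, "tx": -0.06, "ty": 0, "tz": 0, "ax": 0, "ay": 0, "az": 0}]}}

```text
time_s: 16.77
tcp_pos: [0.4759, -0.3101, 0.1518]
ee_rot: [[-0.003, -0.878, 0.479], [0.001, 0.479, 0.878], [-1.0, 0.004, -0.001]]
wrist_force: [0.3, 0.4, -0.0]
gripper_width: 0.343
```

Call:
{"op": "play_rows", "data": {"commands": [{"fingers": 1, "tx": 0, "ty": 0, "tz": 0, "ax": 0, "ay": 0, "az": 0}, {"fingers": 1, "tx": 0, "ty": 0, "tz": 0, "ax": 0, "ay": 0, "az": 0}, {"fingers": 1, "tx": 0, "ty": 0, "tz": 0, "ax": 0, "ay": 0, "az": 0}, {"fingers": 1, "tx": 0.012, "ty": 0, "tz": 0, "ax": 0, "ay": 0, "az": 0}, {"fingers": 1, "tx": 0.024, "ty": 0, "tz": 0, "ax": 0, "ay": 0, "az": 0}]}}

```text
time_s: 17.18
tcp_pos: [0.4765, -0.3102, 0.1331]
ee_rot: [[-0.0, -0.878, 0.479], [0.0, 0.479, 0.878], [-1.0, 0.001, 0.0]]
wrist_force: [-0.5, -0.1, 0.1]
gripper_width: 0.062
```

Call:
{"op": "play_rows", "data": {"commands": [{"fingers": 1, "tx": 0.004, "ty": 0, "tz": 0, "ax": 0, "ay": 0, "az": 0}, {"fingers": 1, "tx": 0.008, "ty": 0, "tz": 0, "ax": 0, "ay": 0, "az": 0}, {"fingers": 1, "tx": 0.012, "ty": 0, "tz": 0, "ax": 0, "ay": 0, "az": 0}]}}

```text
time_s: 17.43
tcp_pos: [0.4767, -0.3104, 0.1244]
ee_rot: [[-0.001, -0.878, 0.479], [0.0, 0.479, 0.878], [-1.0, 0.001, -0.0]]
wrist_force: [-0.3, 0.6, 1.1]
gripper_width: 0.01
```

Call:
{"op": "play_rows", "data": {"commands": [{"fingers": 1, "tx": 0.004, "ty": 0, "tz": 0, "ax": 0, "ay": 0, "az": 0}, {"fingers": 1, "tx": 0.008, "ty": 0, "tz": 0, "ax": 0, "ay": 0, "az": 0}, {"fingers": 1, "tx": 0.012, "ty": 0, "tz": 0, "ax": 0, "ay": 0, "az": 0}]}}

```text
time_s: 17.68
tcp_pos: [0.477, -0.3105, 0.1163]
ee_rot: [[0.0, -0.878, 0.479], [-0.0, 0.479, 0.878], [-1.0, -0.001, -0.0]]
wrist_force: [-0.7, 1.1, 1.4]
gripper_width: 0.007
```

Call:
{"op": "play_rows", "data": {"commands": [{"fingers": 1, "tx": 0.004, "ty": 0, "tz": 0, "ax": 0, "ay": 0, "az": 0}, {"fingers": 1, "tx": 0.008, "ty": 0, "tz": 0, "ax": 0, "ay": 0, "az": 0}, {"fingers": 1, "tx": 0.01, "ty": 0, "tz": 0, "ax": 0, "ay": 0, "az": 0}]}}

```text
time_s: 17.93
tcp_pos: [0.4765, -0.3103, 0.1082]
ee_rot: [[-0.001, -0.878, 0.479], [0.0, 0.479, 0.878], [-1.0, 0.001, 0.0]]
wrist_force: [-0.0, 0.2, 0.8]
gripper_width: 0.0
```

Call:
{"op": "play_rows", "data": {"commands": [{"fingers": 1, "tx": 0.004, "ty": 0, "tz": 0, "ax": 0, "ay": 0, "az": 0}, {"fingers": 1, "tx": 0.008, "ty": 0, "tz": 0, "ax": 0, "ay": 0, "az": 0}, {"fingers": 1, "tx": 0.008, "ty": 0, "tz": 0, "ax": 0, "ay": 0, "az": 0}]}}

```text
time_s: 18.18
tcp_pos: [0.4764, -0.3102, 0.1018]
ee_rot: [[-0.001, -0.878, 0.479], [0.001, 0.479, 0.878], [-1.0, 0.001, -0.0]]
wrist_force: [-0.1, 0.2, 0.1]
gripper_width: 0.007
```

Call:
{"op": "play_rows", "data": {"commands": [{"fingers": 1, "tx": 0.002, "ty": 0, "tz": 0, "ax": 0, "ay": 0, "az": 0}, {"fingers": 1, "tx": 0.003, "ty": 0, "tz": 0, "ax": 0, "ay": 0, "az": 0}, {"fingers": 1, "tx": 0.003, "ty": 0, "tz": 0, "ax": 0, "ay": 0, "az": 0}]}}

```text
time_s: 18.43
tcp_pos: [0.4774, -0.3108, 0.1015]
ee_rot: [[0.001, -0.878, 0.478], [-0.001, 0.478, 0.878], [-1.0, -0.002, -0.0]]
wrist_force: [-0.5, 1.0, 4.6]
gripper_width: 0.004
```

Seated, with a firm stop at the same height as f. Now I'll retract and look.

Call:
{"op": "play_rows", "data": {"commands": [{"fingers": 1, "tx": -0.04, "ty": 0, "tz": 0, "ax": 0, "ay": 0, "az": 0}, {"fingers": 1, "tx": -0.09, "ty": 0, "tz": 0, "ax": 0, "ay": 0, "az": 0}, {"fingers": 1, "tx": -0.14, "ty": 0, "tz": 0, "ax": 0, "ay": 0, "az": 0}, {"fingers": 1, "tx": -0.15, "ty": 0, "tz": -0.05, "ax": 0, "ay": 0, "az": 0}, {"fingers": 1, "tx": -0.15, "ty": 0, "tz": -0.1, "ax": 0, "ay": 0, "az": 0}]}}

```text
time_s: 18.85
tcp_pos: [0.4433, -0.3769, 0.2176]
ee_rot: [[0.008, -0.88, 0.475], [-0.005, 0.475, 0.88], [-1.0, -0.009, -0.0]]
wrist_force: [0.7, -0.3, 0.2]
gripper_width: 0.003
```

Call:
{"op": "play_rows", "data": {"commands": [{"fingers": 1, "tx": 0, "ty": 0, "tz": -0.05, "ax": 0, "ay": 0, "az": 0}, {"fingers": 1, "tx": 0, "ty": 0, "tz": -0.1, "ax": 0, "ay": 0, "az": 0}, {"fingers": 1, "tx": 0, "ty": 0, "tz": -0.15, "ax": 0, "ay": 0, "az": 0}, {"fingers": 1, "tx": 0, "ty": 0.04, "tz": -0.19, "ax": 0, "ay": 0, "az": 0}, {"fingers": 1, "tx": 0, "ty": 0.08, "tz": -0.22, "ax": 0, "ay": 0, "az": 0}]}}

```text
time_s: 19.27
tcp_pos: [0.3079, -0.4942, 0.2118]
ee_rot: [[-0.001, -0.877, 0.48], [0.0, 0.48, 0.877], [-1.0, 0.001, 0.0]]
wrist_force: [-0.2, -0.3, 0.0]
gripper_width: 0.004
```

Call:
{"op": "play_rows", "data": {"commands": [{"fingers": 1, "tx": 0, "ty": 0.05, "tz": -0.03, "ax": 0, "ay": 0, "az": 0}, {"fingers": 1, "tx": 0, "ty": 0.08, "tz": -0.06, "ax": 0, "ay": 0, "az": 0}, {"fingers": 1, "tx": 0, "ty": 0.08, "tz": -0.06, "ax": 0, "ay": 0, "az": 0}, {"fingers": 1, "tx": 0, "ty": 0.08, "tz": -0.06, "ax": 0, "ay": 0, "az": 0}]}}

```text
time_s: 19.6
tcp_pos: [0.2333, -0.5035, 0.2131]
ee_rot: [[0.0, -0.876, 0.482], [-0.0, 0.482, 0.876], [-1.0, -0.0, -0.0]]
wrist_force: [0.7, 0.5, 0.1]
gripper_width: 0.01
```

Run:
```python
from h import *
s=r.sense();print(s['tcp_pos'],s['wrist_force'])
a=cap('top');b=cap('scene')
f=lambda p,x,y:cv2.resize(p["image"][y:y+70,x:x+70,::-1],(400,400),interpolation=cv2.INTER_CUBIC)
cv2.imwrite("pics/final.png",np.hstack([f(a,185,190),f(b,195,155)]))
for k in("pot_rim","sleeve_f"):
    for p in(a,b): print(k,[(np.round(d['uv']),round(d['score'],2)) for d in spotter.find_in(k,p)])
np.savez('pt.npz',im=a['image'],**{k:a[k] for k in('fx','fy','cx','cy','R','t')})
```

```text
[ 0.23327309 -0.50351596  0.21313173] [0.67665186 0.46808274 0.11868792]
pot_rim [(array([231., 193.]), 0.82)]
pot_rim [(array([251., 208.]), 0.8)]
sleeve_f [(array([312., 179.]), 0.75), (array([202., 228.]), 0.69), (array([222., 237.]), 0.6), (array([225., 214.]), 0.58), (array([348., 184.]), 0.51), (array([228., 223.]), 0.5), (array([219., 222.]), 0.48), (array([209., 235.]), 0.43)]
sleeve_f [(array([336., 231.]), 0.88), (array([361., 243.]), 0.64), (array([249., 198.]), 0.63), (array([237., 197.]), 0.58), (array([254., 196.]), 0.53), (array([240., 191.]), 0.4), (array([229., 192.]), 0.37)]
```

View pics/final.png

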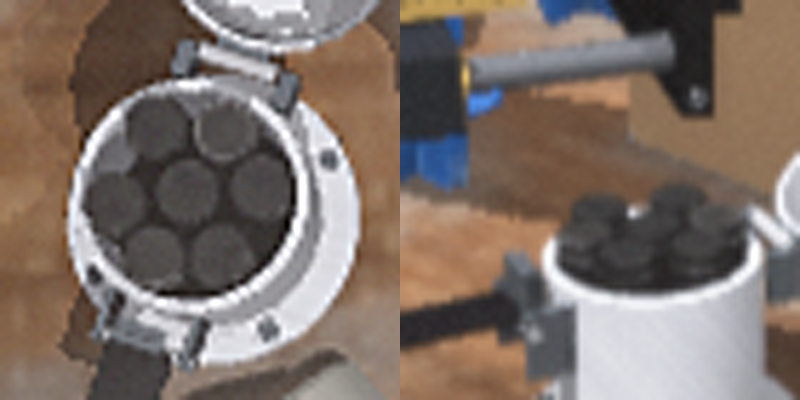

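Seven tops show in the pot in both views, one in the middle with six round it, and the lid is open. Next, a numeric check of position and level.

Run:
```python
from h import *
d=np.load('pt.npz');a={k:d[k] for k in d.files}; b=cap('scene'); C=np.array([.4957,-.3206]); k=70/400
sc=np.array([(595,210),(685,195),(580,240),(720,215),(635,250),(700,245),(640,225)])
sc=np.c_[195+(sc[:,0]-400)*k,155+sc[:,1]*k]
for u in((187,190),(158,125),(226,130),(262,187),(222,253),(154,257),(115,203)):
    X=onz(a,(185+u[0]*k,190+u[1]*k),.082); q=proj(b,X)+[1.5,1]; j=np.argmin(np.linalg.norm(sc-q,axis=1))
    v=X[:2]-C;print("r %.1f ang %.0f"%(np.linalg.norm(v)*1e3,np.degrees(np.arctan2(v[1],v[0]))),"scene pred",q.round(1),"seen",sc[j].round(1))
```

```text
r 0.5 ang -127 scene pred [239.  194.7] seen [237.  194.4]
r 22.1 ang 23 scene pred [243.7 190. ] seen [244.9 189.1]
r 22.3 ang -35 scene pred [250.3 193.6] seen [251.  192.6]
r 23.8 ang -90 scene pred [247.4 198.3] seen [247.5 197.9]
r 23.1 ang -151 scene pred [235.  199.7] seen [236.1 198.8]
r 23.3 ang 155 scene pred [227.4 196.5] seen [226.5 197. ]
r 22.4 ang 100 scene pred [229.9 191.9] seen [229.1 191.8]
```

```bash
python3 -c "
from h import *
print(job.finish_job(), r.sense()['time_s'])"
```

```text
the job is handed in; nothing more can be done
the job is handed in; nothing more can be done
```

I pressed the release and the lid sprang open. Both black sleeves from the bench are now in the pot with the other five, and the job is handed in at about 20 s on the robot's clock, well under the 72 s limit.

- **Method:** I set each sleeve upright a little outside its free place, just below the tops of the others, and moved it inwards between its neighbours. I then lowered it and pushed it to the floor with the fingers closed. This was instead of the leaning entry you described. Forces stayed low, with 6 N the highest I read while packing. Sleeve f stuck about 20 mm proud when I let go of it, and the push-down seated it.
- **Last checks:** Both cameras show seven tops, one in the middle and six round it, 22–24 mm from the pot's axis (limit 26 mm). The tops agree with the 82 mm seated height to about 1–2 pixels, or roughly 2–4 mm. Both pushed sleeves stopped firmly at about 82–83 mm. The lid is open and the arm is clear of everything.
- **Not certain:** While I pressed the release, the wrist force briefly read about 57 N, because I pushed past the rocker's travel; the limit is 120 N. The scene camera put the pot about 1.5 pixels off what the top camera gave, and I allowed for that in the last check. I did not measure the tilt of the sleeves directly. I also did not measure the nozzle holder and pliers again at the end, though no planned path came down on them.

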